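# Clear the nozzle stand and set the two code wheels of a spin-coating cell

### The job

First move the white nozzle stand, which crowds the blue selector, onto its yellow-ringed parking mark and leave it standing there, centred. Then roll both code wheels, the blue and the green, up by their ridges until each yellow ridge is at the very top, in line with the red index fin. Leave the bottle, the steel cup and the black carrier where they are, and do not tip the stand over.

Things in the scene. Friction and masses are not known exactly. Their poses are not given: they have to be found in the camera images.
- unit_blue: Fixed selector unit of the blue wheel. Origin: centre of the underside of its 110 x 130 x 12 mm base plate (own x, y, z; z up, x along the wheel's axle). White tower behind the wheel: x -50 to -10 mm, 96 mm along y, 118 mm high; on it, at y = 0, a red index fin up to 141 mm marks the top of the wheel. Wheel on the +x side, centre at (20, 0, 80) mm; its upper half is open.
- unit_green: Fixed selector unit of the green wheel. Origin: centre of the underside of its 110 x 130 x 12 mm base plate (own x, y, z; z up, x along the wheel's axle). White tower behind the wheel: x -50 to -10 mm, 96 mm along y, 118 mm high; on it, at y = 0, a red index fin up to 141 mm marks the top of the wheel. Wheel on the +x side, centre at (20, 0, 80) mm; its upper half is open.
- blue_centre (a point): Centre of the blue code wheel; axes as its unit's, axle along x. Wheel 36 mm wide, hub radius 46 mm, eight straight radial ridges every 45 degrees, each 8 mm thick and as wide as the wheel, reaching radius 61 mm (top 141 mm above the deck). One ridge is yellow, seven grey; a yellow bar on the wheel's +x face runs to the yellow one.
- green_centre (a point): Centre of the green code wheel; axes as its unit's, axle along x. Wheel 36 mm wide, hub radius 46 mm, eight straight radial ridges every 45 degrees, each 8 mm thick and as wide as the wheel, reaching radius 61 mm (top 141 mm above the deck). One ridge is yellow, seven grey; a yellow bar on the wheel's +x face runs to the yellow one.
- wheel_blue (a joint): Hinge of the blue wheel: angle (rad) of its yellow ridge from straight up (the red fin), positive towards the unit's own -y; 0 = yellow ridge exactly at the top. Starts at 0.8 to 1.9, range -1.5 to 2.8. Plain friction of 0.14 N m (2 to 3 N at the ridges), no detents, no spring: it stays where it is left and can be pushed either way.
- wheel_green (a joint): Hinge of the green wheel: angle (rad) of its yellow ridge from straight up (the red fin), positive towards the unit's own +y; 0 = yellow ridge exactly at the top. Starts at 0.8 to 1.9, range -1.5 to 2.8. Plain friction of 0.14 N m (2 to 3 N at the ridges), no detents, no spring: it stays where it is left and can be pushed either way.
- nozzle_stand: Loose white nozzle stand, 0.25 to 0.5 kg: a round foot 84 mm across and 14 mm high, carrying an upright plate 60 mm long (own x) by 24 mm thick (own y), from 14 to 180 mm above the deck. Origin: centre of the foot's underside; z up. It starts standing on the deck at the blue unit's -y side, its centre about 110 to 120 mm from the unit's middle.
- park_mark: Parking mark painted flat on the deck: a black disc 92 mm across inside a yellow ring 116 mm across, with no height to bump into. Origin: its centre, on the deck.
- amber_bottle: Bystander: loose amber bottle, 60 mm across, 140 mm high. Origin: centre of its underside.
- steel_cup: Bystander: loose steel cup, 72 mm across the rim, 85 mm high. Origin: centre of its underside.
- carrier: Bystander: loose black open carrier with partitions, 120 x 80 x 40 mm (own x, y, z). Origin: centre of its underside.
Things that resemble listed ones, but are neither listed nor needed, are in the scene too. What is shaped like the nozzle_stand but purple is not meant.

How it is judged:
On the way:
1. the nozzle stand stands on its parking mark, before either yellow ridge has been rolled to within 0.45 rad of the top (horizontal distance between nozzle_stand and park_mark below 0.022 m and angle between nozzle_stand's own z axis and vertical below 0.06 rad and height (world z) of nozzle_stand below 0.006 m and linear speed of nozzle_stand below 0.03 m/s and value of joint each of wheel_blue, wheel_green above 0.45 rad), for 0.2 s.
At the end, for the whole second after the job is handed in: The nozzle stand is at rest upright on the deck within 22 mm of the centre of its parking mark (tilt under 0.06 rad), and both wheels are at rest with the yellow ridge within 0.12 rad (about 7 mm at the rim) of the top (horizontal distance between nozzle_stand and park_mark below 0.022 m and angle between nozzle_stand's own z axis and vertical below 0.06 rad and height (world z) of nozzle_stand below 0.006 m and linear speed of nozzle_stand below 0.03 m/s and value of joint wheel_blue between -0.12 and 0.12 rad and velocity of joint wheel_blue between -0.05 and 0.05 rad/s and value of joint wheel_green between -0.12 and 0.12 rad and velocity of joint wheel_green between -0.05 and 0.05 rad/s); the robot touches nothing.
It fails at once if a bystander (bottle, cup or carrier) moved by more than 30 mm or tipped (distance of any of amber_bottle, steel_cup, carrier from where it was at the start of the episode above 0.03 m or angle between any of amber_bottle, steel_cup, carrier's own z axis and vertical above 0.4 rad).
It fails at once if the nozzle stand tipped over (angle between nozzle_stand's own z axis and vertical above 0.6 rad).
It also fails if it takes over 72 s, if anything falls off the work surface, if the arm or the gripper's body presses on something with over 40 N, if the wrist force passes 120 N, or if a joint passes its speed limit or range.

### The arm

A 6-joint arm with a two-finger parallel gripper is mounted at the origin on the work surface. World frame = base frame: x ahead of the robot, y to its left, z up, the work surface at z = 0. Lengths are in m, angles in rad, forces in N, time in s.
With the tool pointing down it reaches from about 0.4 to 0.825 m from the base axis. Payload 7 kg.
Tool frame: the origin (TCP) lies on the mounting face of the last link; the fingertips stand 178 mm ahead of it and the grasp point (between the pads) lies 159 mm ahead of it (bot.tips_ahead is the distance from the TCP to the fingertips, in m); z points along the fingers, y is the direction in which the jaws open and shut (so a half turn about z gives the same grasp; the last joint's range is limited). The gripper opens to 88 mm and grips with 3 to 60 N. Pads are 19 mm wide; open, the fingers measure 130 mm over their backs; the gripper's body (78 mm by 193 mm) begins 47 mm behind the grasp point.
Start: joints at [-0.926, 0.359, 0.012, 0, -1.224, -0.288], TCP at [0.236, -0.632, 0.405] pointing down, gripper open.
Joint ranges: [-3.07, 3.07], [-1.43, 2.12], [-1.02, 1.25], [-3.03, 1.67], [-3.05, -0], [-3.03, 3.03]. Speed limits (rad/s): [2.39, 2.39, 3.01, 3.14, 3.14, 3.14].

### API

Orientations are given as a rotation vector (axis times angle).
In Python, from rig import monitor, viewer, close_job, bot gives the robot as it stands.
- The arm moves only by the tool drive_tool, never from a script. Its argument "series" is a list of rows, each a list of 7 numbers: the closure, from 0 (fully open) to 1 (shut), then the shift along the tool's x, y, z in mm, then the turn, a rotation vector about the tool's x, y, z in rad. In form: [[claw, x, y, z, ax, ay, az], ...]. A call has 1 to 5 rows; each row is the pose to reach, as a shift and turn from the pose commanded when the call began, along the tool's axes at that moment; what a row does not reach only later rows make up. A row lasts 1/12 s, in which the tool goes at most 41.7 mm and 7.16 degrees, less where a joint would pass 70% of its speed; a pose out of reach is approached as far as the arm can. A call with a gripper value outside its range is refused whole. The fingers move at their own pace and stop on an object; "squeeze" is the grip in N (left out, the last holds). Time passes only in rows, so rows that repeat a pose let the fingers close. It gives the time, the measured TCP pose, the force and the opening at its end, in the units of the state.
- monitor.get_obs(): the state, without advancing time (a new reading comes with each control period).
- viewer.camera(name): name is "scene" or "top"; returns a dict with "img" (480x640x3 uint8, blue, green, red), "range_z" (480x640 float32, m along the optical axis (not along the pixel's ray), 0 where there is no reading), "camera_matrix" (3x3 intrinsics, pixels), "distortion" ([k1, k2, p1, p2, k3] as OpenCV has them; the pictures are not rectified), "T" (4x4, takes a point from camera to world coordinates). Camera axes: x right, y up, looking along -z (the intrinsics and any distortion apply to the point x, -y, -z); pixel columns grow to the right and rows downward; lengths in m; the calibration is good to about 2 mm. A picture is of the moment at which its call begins.
- close_job(): hands the job in, once; it reports no verdict.
The state is a dict: "clock": time; "qpos": joint angles; "joint_vel": joint speeds; "tau": joint torques, N m; "position": TCP position; "ee_rot": TCP orientation; "force": force on the tool from outside, world axes, zero at the start; "moment": the same for the moment, N m; "width": opening from 0.0 (shut) to 1.0 (fully open).
Only numpy, scipy, OpenCV 4.12 (cv2) and the standard library are available. Lean on these libraries where they do the work, as an engineer would, in place of code of your own. Each camera call takes 0.05 s, during which the arm holds its last target.

## Working session

There is one attempt and no reset: what is moved stays moved. The work goes in short steps, Python scripts to look and compute and a tool call to move; the robot and the scene stay as the last step left them, time stands still between calls to the robot, and variables do not carry over. Pictures are saved under pics/ and viewed, and the job is handed in when it is done.

Besides the shell and the picture viewer there is one more tool, called after "Request:" as name(argument=value, ...), one argument or row to a line, values as JSON. drive_tool: Moves the arm, as the interface text tells. Its arguments: {"type":"object","properties":{"series":{"type":"array","items":{"type":"array","items":{"type":"number"}}},"squeeze":{"type":"number"}},"required":["series"]}

```bash
ls; mkdir -p pics
python3 - <<'E'
from rig import monitor, viewer, bot
import cv2
print(monitor.get_obs()); print(bot.tips_ahead)
for n in("scene","top"):
    c=viewer.camera(n); cv2.imwrite(f"pics/{n}0.png",c["img"]); print(c["camera_matrix"],c["distortion"],c["T"])
E
```

```text
pics
{'clock': 0.0, 'qpos': array([-9.25922671e-01,  3.59346160e-01,  1.10353538e-02, -3.65586640e-04,
       -1.22409417e+00, -2.88144468e-01]), 'joint_vel': array([-0.00069766,  0.00048972,  0.00122042, -0.00106437, -0.00098756,
       -0.00032286]), 'tau': array([ 1.41250261e-03, -5.82724857e+01,  2.93059909e+01,  6.99716270e+00,
        6.90697329e-03, -1.72044456e-04]), 'position': array([ 0.2356684 , -0.6322963 ,  0.40373577]), 'ee_rot': array([ 5.57115954e-01, -3.09137560e+00, -2.49935856e-03]), 'force': array([ 0.6579694 ,  0.45522757, -0.06720113]), 'moment': array([0.03087311, 0.01892659, 0.03541511]), 'width': 0.9982800065306129}
0.1781
[[500.07267047   0.         316.41535076]
 [  0.         500.07267047 239.76048345]
 [  0.           0.           1.        ]] [0.01040798 0.         0.         0.         0.        ] [[ 0.75646527 -0.44870649  0.47583903  1.06533602]
 [ 0.65375045  0.54017197 -0.52992886 -0.59012964]
 [-0.01925238  0.71195276  0.7019634   0.88215465]
 [ 0.          0.          0.          1.        ]]
[[435.18553551   0.         307.12765026]
 [  0.         435.18553551 241.020562  ]
 [  0.           0.           1.        ]] [0.02799574 0.         0.         0.         0.        ] [[-0.02114792  0.9996288  -0.01717624  0.46633556]
 [-0.99946543 -0.02070979  0.02529735  0.03448881]
 [ 0.02493224  0.01770205  0.9995324   1.0795361 ]
 [ 0.          0.          0.          1.        ]]
```

View pics/scene0.png

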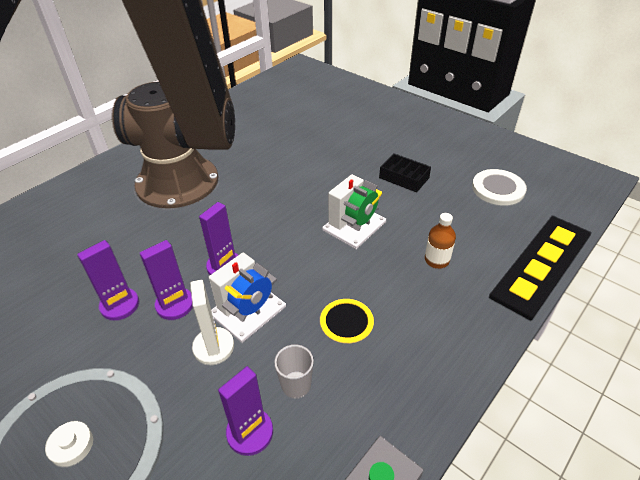

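View pics/top0.png

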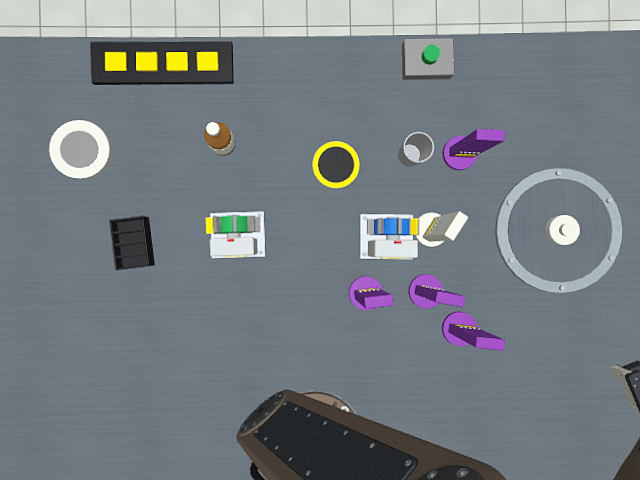

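The scene picture shows the white stand at about (212,345), right beside the blue unit (245,295), with the mark at (347,320). In the top picture the stand's foot is at (430,230) and the mark at (336,164).

Things that could be mistaken for the stand:
- The purple look-alikes in the top view at (367,293), (426,290), (460,330) and (460,152).
- The white dish at (79,149).
- The white hub at (564,229).

By its description the white upright plate at (445,226) is the stand. Next I'll take close crops and measure.

```bash
cat > h.py <<'E'
from rig import monitor, viewer, bot
import numpy as np, cv2
from scipy.spatial.transform import Rotation as R
def cloud(n):
    c=viewer.camera(n); z=c["range_z"]; h,w=z.shape
    v,u=np.mgrid[0:h,0:w]
    p=cv2.undistortPoints(np.stack([u,v],-1).reshape(-1,1,2).astype(np.float32),c["camera_matrix"],c["distortion"]).reshape(h,w,2)
    P=np.stack([p[...,0]*z,-p[...,1]*z,-z],-1)@c["T"][:3,:3].T+c["T"][:3,3]
    P[z==0]=np.nan
    hsv=cv2.cvtColor(c["img"],cv2.COLOR_BGR2HSV)
    return c,P,hsv
def proj(c,X):
    X=np.atleast_2d(X); T=np.linalg.inv(c["T"]); q=X@T[:3,:3].T+T[:3,3]; q=q*[1,-1,-1]
    return cv2.projectPoints(q.astype(float),np.zeros(3),np.zeros(3),c["camera_matrix"],c["distortion"])[0].reshape(-1,2)
def crop(img,u0,v0,u1,v1,k,f):
    cv2.imwrite(f,cv2.resize(img[v0:v1,u0:u1],None,fx=k,fy=k,interpolation=cv2.INTER_CUBIC))
E
python3 - <<'E'
from h import *
np.set_printoptions(precision=4,suppress=True)
for n in("scene","top"):
    c,P,hsv=cloud(n)
    if n=="scene":
        crop(c["img"],180,230,300,380,4,"pics/c1.png"); crop(c["img"],310,160,400,250,6,"pics/c2.png")
    else: crop(c["img"],340,190,490,270,5,"pics/c3.png"); 
    H,S,V=[hsv[...,i].astype(int) for i in range(3)]
    x,y,z=P[...,0],P[...,1],P[...,2]
    print(n)
    # park ring
    yel=(H>20)&(H<35)&(S>150)&(V>120)
    box=(x>.5)&(x<.75)&(y>-.15)&(y<.05)
    m=yel&box&(abs(z)<.02)
    q=P[m]; e=cv2.minEnclosingCircle(q[:,:2].astype(np.float32)); print("ring",m.sum(),e,np.median(q[:,2]))
    # white
    wh=(S<60)&(V>150)
    for nm,b in dict(stand=(x>.3)&(x<.6)&(y>-.40)&(y<-.205),).items():
        for zr in((.008,.02),(.05,.17),(.172,.19)):
            m=wh&b&(z>zr[0])&(z<zr[1])
            if m.sum()>5:
                q=P[m]; r=cv2.minAreaRect(q[:,:2].astype(np.float32)); print(nm,zr,m.sum(),r,np.median(q[:,2]), cv2.minEnclosingCircle(q[:,:2].astype(np.float32)))
    for nm,b in dict(blue=(x>.3)&(x<.6)&(y>-.25)&(y<-.05),green=(x>.3)&(x<.6)&(y>.1)&(y<.32)).items():
        m=wh&b&(z>.11)&(z<.125); q=P[m]
        if m.sum()>5: print(nm,"tower top",m.sum(),cv2.minAreaRect(q[:,:2].astype(np.float32)),np.median(q[:,2]))
        m=wh&b&(z>.006)&(z<.018); q=P[m]
        if m.sum()>5: print(nm,"base",m.sum(),cv2.minAreaRect(q[:,:2].astype(np.float32)),np.median(q[:,2]))
        m=((H<8)|(H>172))&(S>150)&b&(z>.115); q=P[m]
        if m.sum(): print(nm,"fin",m.sum(),q.mean(0),q.min(0),q.max(0))
        m=yel&b&(z>.02); q=P[m]
        if m.sum(): print(nm,"yel",m.sum(),q.mean(0),q.min(0),q.max(0))
E
```

```text
scene
ring 756 ((0.6771997213363647, -0.06831848621368408), 0.0595698319375515) 0.0003581762715014758
stand (0.008, 0.02) 1418 ((0.4743313193321228, -0.2842670679092407), (0.18064123392105103, 0.13037753105163574), 14.132574081420898) 0.01253154944637147 ((0.46747782826423645, -0.2641091048717499), 0.0990062728524208)
stand (0.05, 0.17) 1123 ((0.4592907428741455, -0.25967860221862793), (0.11449745297431946, 0.17629393935203552), 83.46148681640625) 0.10753864513054667 ((0.45547035336494446, -0.2782731056213379), 0.09199757874011993)
stand (0.172, 0.19) 350 ((0.511459469795227, -0.30038633942604065), (0.023781854659318924, 0.061569228768348694), 55.89376449584961) 0.1790368066481311 ((0.5116629004478455, -0.30026641488075256), 0.031080342829227448)
blue tower top 641 ((0.48934176564216614, -0.18811364471912384), (0.09670129418373108, 0.0873895138502121), 87.66326141357422) 0.11677898528112007
blue base 1084 ((0.4625042676925659, -0.18582049012184143), (0.12778834998607635, 0.1788904368877411), 87.83306121826172) 0.011284892134261038
blue fin 49 [ 0.4807 -0.1893  0.1305] [ 0.4775 -0.194
[... 1550 characters left out ...]
002441, 0.18461903929710388), 88.89775085449219) 0.01097065246226947
blue fin 7 [ 0.4764 -0.1852  0.1354] [ 0.4762 -0.1907  0.1182] [ 0.4767 -0.1822  0.1415]
blue yel 130 [ 0.5028 -0.2218  0.1146] [ 0.3641 -0.2349  0.0217] [ 0.5288 -0.1141  0.1253]
green tower top 790 ((0.4983246326446533, 0.17583821713924408), (0.10094751417636871, 0.08997455984354019), 88.91646575927734) 0.11667047942108155
green base 601 ((0.5046009421348572, 0.17786143720149994), (0.1117660403251648, 0.1309884488582611), 0.5942621827125549) 0.01124761625807813
green fin 8 [0.4889 0.1756 0.1398] [0.488  0.1717 0.1362] [0.4904 0.1808 0.1425]
green yel 110 [0.5235 0.2299 0.093 ] [0.506  0.2216 0.0885] [0.542  0.237  0.0967]
```

View pics/c1.png

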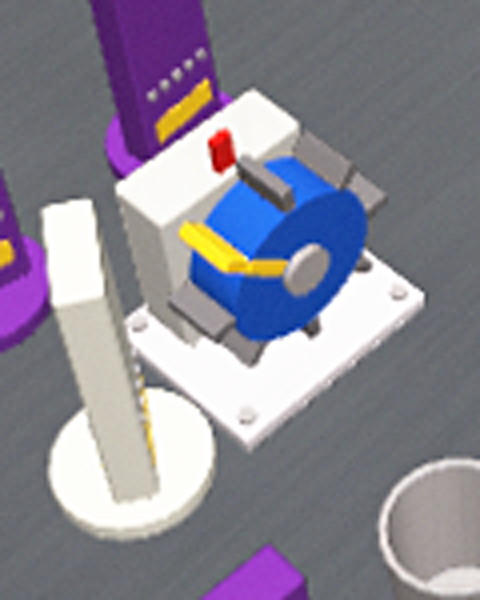

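View pics/c3.png

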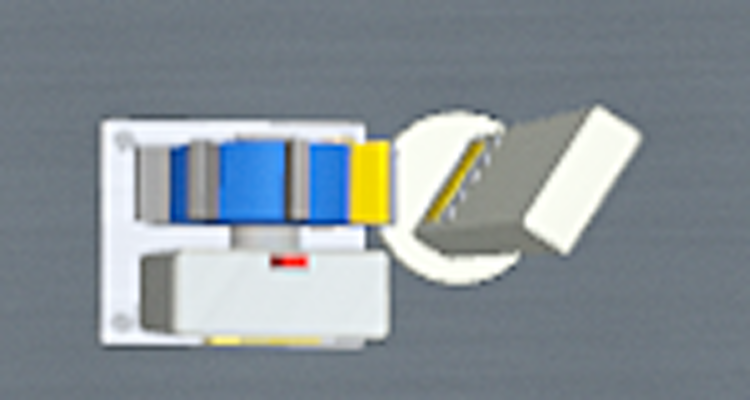

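View pics/c2.png

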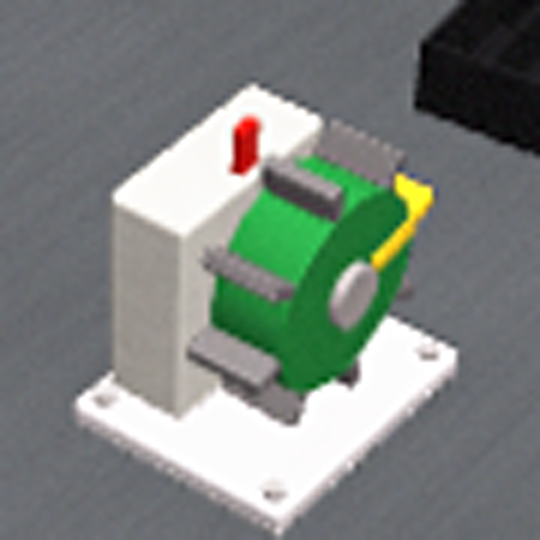

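The crops confirm the choice: a white plate on a round foot beside the blue wheel. The blue yellow ridge leans toward -y at roughly 45-50°, and the green one toward +y at roughly 75°. I'll refine the unit poses and wheel angles now.

```bash
cat > m.py <<'E'
from h import *
from scipy.optimize import minimize
np.set_printoptions(precision=4,suppress=True)
def meas(names=("scene","top"),units=("blue","green"),verbose=True):
    out={}
    D=[(n,)+cloud(n) for n in names]
    for n,c,P,hsv in D:
        H,S,V=[hsv[...,i].astype(int) for i in range(3)]
        x,y,z=P[...,0],P[...,1],P[...,2]
        yel=(H>20)&(H<35)&(S>130)&(V>110)
        for nm in units:
            s=-1 if nm=="blue" else 1
            cx,cy=U[nm]
            b=(x>cx-.02)&(x<cx+.07)&(abs(y-cy)<.085)
            X=x-cx;Y=s*(y-cy);Z=z-.08
            r=np.hypot(Y,Z); a=np.arctan2(Y,Z)
            m=yel&b&(z>.03)&(r>.048)&(r<.066)
            m2=yel&b&(z>.03)&(r<.044)&(r>.015)
            # grey ridges
            g=(S<60)&(V<200)&b&(r>.049)&(r<.063)&(X>.004)&(X<.036)&(z>.09)
            k=np.angle(np.exp(8j*a[g]).mean())/8 if g.sum() else np.nan
            print(n,nm,"ridge",m.sum(),"ang mid %.3f"%((a[m].min()+a[m].max())/2 if m.sum() else np.nan),"mean %.3f"%(a[m].mean() if m.sum() else np.nan),"bar",m2.sum(),"%.3f"%(a[m2].mean() if m2.sum() else np.nan),"grey mod45 %.3f"%k,g.sum(), "Xrange",(X[m].min(),X[m].max()) if m.sum() else None)
    return D
U=dict(blue=(.495,-.187),green=(.5065,.177))
E
python3 - <<'E'
from m import *
for n in("scene","top"):
    c,P,hsv=cloud(n)
    S,V=hsv[...,1].astype(int),hsv[...,2].astype(int)
    x,y,z=P[...,0],P[...,1],P[...,2]
    for nm,b in dict(blue=(x>.40)&(x<.5)&(y>-.25)&(y<-.12),green=(x>.4)&(x<.51)&(y>.1)&(y<.24)).items():
        m=(S<60)&(V>170)&b&(z>.113)&(z<.121); q=P[m]
        print(n,nm,"tower",m.sum(),cv2.minAreaRect(q[:,:2].astype(np.float32)))
    for nm,b in dict(blue=(x>.40)&(x<.58)&(y>-.255)&(y<-.11),green=(x>.4)&(x<.59)&(y>.1)&(y<.26)).items():
        m=(S<60)&(V>200)&b&(z>.008)&(z<.0145); q=P[m]
        print(n,nm,"base",m.sum(),cv2.minAreaRect(q[:,:2].astype(np.float32)))
    # stand foot
    m=(S<60)&(V>190)&(x>.44)&(x<.58)&(y>-.36)&(y<-.256)&(z>.011)&(z<.017); q=P[m][:,:2]
    print(n,"foot",m.sum(),q.min(0),q.max(0))
    # bystanders
    m=(z>.03)&(z<.17)&(x>.6)&(x<.78)
    for nm,yr in dict(cup=(-.31,-.18),bottle=(.14,.28)).items():
        q=P[m&(y>yr[0])&(y<yr[1])]; print(n,nm,q.min(0),q.max(0))
meas()
E
```

```text
scene blue tower 588 ((0.466315895318985, -0.1879526823759079), (0.09566554427146912, 0.04157198220491409), 87.95977020263672)
scene green tower 351 ((0.4788663983345032, 0.17540787160396576), (0.04033369570970535, 0.09767330437898636), 1.3559081554412842)
scene blue base 1040 ((0.49676042795181274, -0.18909551203250885), (0.12997937202453613, 0.10863568633794785), 87.98756408691406)
scene green base 680 ((0.5092777609825134, 0.17698316276073456), (0.10953018069267273, 0.13118603825569153), 0.6757919788360596)
scene foot 673 [ 0.4684 -0.3413] [ 0.5527 -0.259 ]
scene cup [ 0.6631 -0.2879  0.03  ] [ 0.734  -0.2178  0.0876]
scene bottle [0.7057 0.1759 0.0301] [0.7649 0.2279 0.1429]
top blue tower 704 ((0.46218380331993103, -0.18729530274868011), (0.0946553647518158, 0.037895988672971725), 88.7789535522461)
top green tower 723 ((0.47351357340812683, 0.17715531587600708), (0.09485878050327301, 0.03959505259990692), 89.91712188720703)
top blue base 504 ((0.49305260181427, -0.1877148151397705), (0.1287652850151062, 0.10904958099126816), 88.5413589477539)
top green base 514 ((0.5046103596687
[... 173 characters left out ...]
 [ 0.7302 -0.2162  0.0886]
top bottle [0.7    0.1803 0.03  ] [0.7581 0.2393 0.144 ]
scene blue ridge 96 ang mid 0.847 mean 0.822 bar 32 0.920 grey mod45 0.110 146 Xrange (np.float64(0.002610159426182812), np.float64(0.03814583375183833))
scene green ridge 28 ang mid 1.361 mean 1.345 bar 23 1.353 grey mod45 -0.210 162 Xrange (np.float64(0.021365784114682262), np.float64(0.039088642625510595))
top blue ridge 115 ang mid 0.817 mean 0.798 bar 0 nan grey mod45 0.080 131 Xrange (np.float64(-0.0016877415889712255), np.float64(0.03384247070859148))
top green ridge 103 ang mid 1.315 mean 1.326 bar 0 nan grey mod45 -0.190 229 Xrange (np.float64(-0.0006142563130773215), np.float64(0.03569699693434192))
```

```bash
cat > g.py <<'E'
from h import *
np.set_printoptions(precision=4,suppress=True)
def go(p,jaw,ahead=.159,half=None):
    """p: world pos of grasp point (ahead of TCP), jaw: deg heading of tool y (mod 180), tool down"""
    o=monitor.get_obs(); R0=R.from_rotvec(o["ee_rot"])
    best=None
    for j in (jaw,jaw+180):
        a=np.deg2rad(j); yv=np.array([np.cos(a),np.sin(a),0]); zv=np.array([0,0,-1.]); xv=np.cross(yv,zv)
        Rt=R.from_matrix(np.stack([xv,yv,zv],1)); d=(R0.inv()*Rt).as_rotvec()
        if best is None or np.linalg.norm(d)<np.linalg.norm(best[1]): best=(Rt,d)
    t=np.array(p)+[0,0,ahead]
    sh=R0.inv().apply(t-o["position"])*1000
    a=R0.apply([0,1,0])
    print("t",round(o["clock"],2),"tip/grasp now",o["position"]-[0,0,ahead],"jaw",round(np.degrees(np.arctan2(a[1],a[0])),1),"F",o["force"],"w",round(o["width"],3))
    print("SHIFT",sh.round(1),"TURN",best[1].round(3),"|d|",np.linalg.norm(sh).round(1), "q6",o["qpos"][5].round(2))
E
python3 -c "
from g import *
go((.510,-.2995,.24),56.5)"
```

```text
t 0.4 tip/grasp now [ 0.2357 -0.6325  0.2455] jaw 110.4 F [0.8391 0.5127 0.6609] w 0.997
SHIFT [-373.3  216.2    5.5] TURN [ 0.    -0.     0.942] |d| 431.4 q6 -0.29
```

Request:
drive_tool(
  series=[
    [0,-35,20,0,0,0,0.09],
    [0,-70,40,0,0,0,0.18],
    [0,-105,60,0,0,0,0.28],
    [0,-140,80,0,0,0,0.38],
    [0,-175,100,0,0,0,0.47],
  ],
  squeeze=20,
)

```text
clock: 0.82
position: [0.3655, -0.4762, 0.4048]
ee_rot: [0.186, 3.136, -0.0]
force: [0.6, -0.3, 0.0]
width: 1.001
```

```bash
python3 -c "
from g import *
go((.510,-.2995,.24),56.5)"
```

```text
t 0.82 tip/grasp now [ 0.3655 -0.4762  0.2458] jaw 83.2 F [ 0.6331 -0.3204  0.0314] w 1.001
SHIFT [-122.6  192.5    5.8] TURN [-0.     0.     0.466] |d| 228.3 q6 -1.1
```

Request:
drive_tool(
  series=[
    [0,-24,38,1,0,0,0.09],
    [0,-48,75,2,0,0,0.18],
    [0,-72,113,3,0,0,0.28],
    [0,-96,151,4,0,0,0.37],
    [0.3,-118,185,5,0,0,0.466],
  ],
)

```text
clock: 1.23
position: [0.4967, -0.3139, 0.4004]
ee_rot: [0.904, 3.008, 0.0]
force: [1.3, -0.7, 0.1]
width: 0.965
```

```bash
python3 -c "
from g import *
go((.510,-.2995,.20),56.5)
c=viewer.camera('scene'); crop(c['img'],120,180,320,400,3,'pics/a1.png')"
```

```text
t 1.23 tip/grasp now [ 0.4967 -0.3139  0.2414] jaw 56.6 F [ 1.2856 -0.7165  0.1442] w 0.965
SHIFT [-3.1 19.3 41.4] TURN [0.    0.001 0.001] |d| 45.8 q6 -1.92
```

View pics/a1.png

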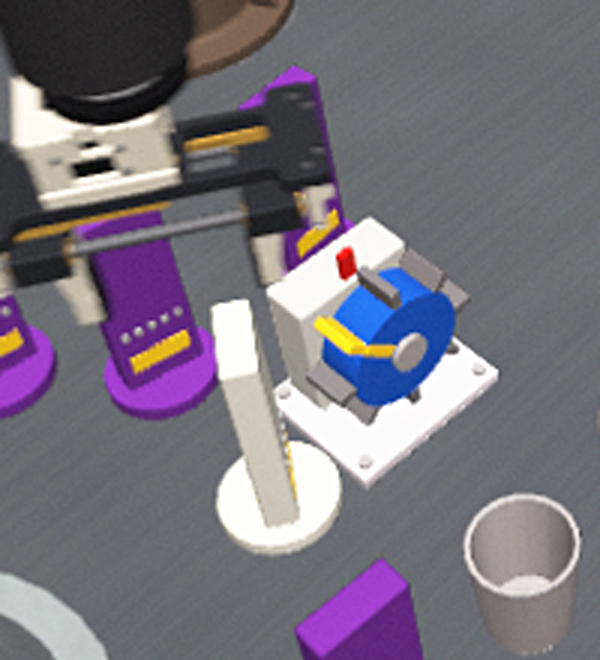

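The open gripper is above the stand. I'll let it settle and then correct.

Request:
drive_tool(
  series=[
    [0.3,0,0,0,0,0,0],
    [0.3,0,0,0,0,0,0],
  ],
)

```text
clock: 1.45
position: [0.4964, -0.315, 0.3999]
ee_rot: [-0.892, -3.012, 0.0]
force: [0.1, -0.1, 0.2]
width: 0.787
```

```bash
python3 -c "
from g import *
go((.510,-.2995,.158),56.5)"
```

```text
t 1.45 tip/grasp now [ 0.4964 -0.315   0.2409] jaw 57.0 F [ 0.0976 -0.1254  0.2138] w 0.787
SHIFT [-3.  20.4 82.9] TURN [-0.    -0.     0.009] |d| 85.4 q6 -1.91
```

Request:
drive_tool(
  series=[
    [0.3,-3,20,10,0,0,0.009],
    [0.3,-3,20.4,35,0,0,0.009],
    [0.3,-3,20.4,60,0,0,0.009],
    [0.3,-3,20.4,83,0,0,0.009],
    [0.3,-3,20.4,83,0,0,0.009],
  ],
)

```text
clock: 1.87
position: [0.5071, -0.301, 0.3124]
ee_rot: [-0.911, -2.999, -0.001]
force: [-1.5, 1.0, -1.0]
width: 0.702
```

```bash
python3 -c "
from g import *
go((.510,-.2995,.158),56.5)
c=viewer.camera('scene'); crop(c['img'],120,180,320,400,3,'pics/a2.png')"
```

```text
t 1.87 tip/grasp now [ 0.5071 -0.301   0.1534] jaw 56.2 F [-1.4836  0.9839 -0.9971] w 0.702
SHIFT [-1.5  2.8 -4.6] TURN [-0.002 -0.007 -0.005] |d| 5.6 q6 -1.96
```

View pics/a2.png

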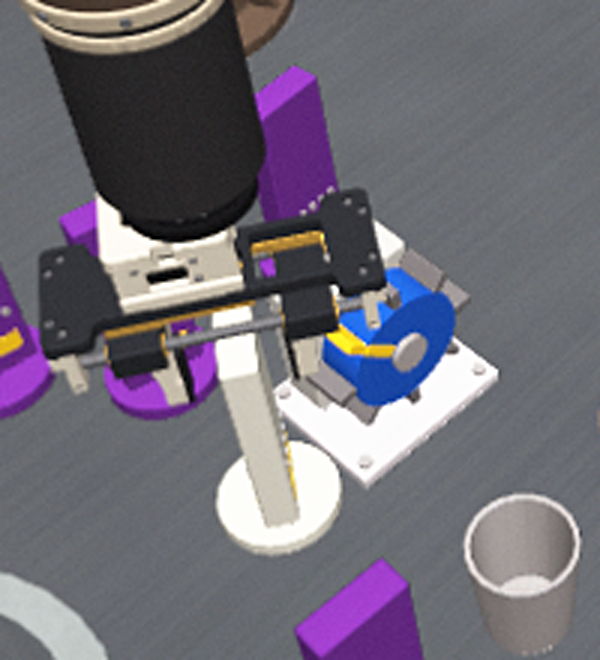

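The jaws straddle the plate, clear of the yellow ridge. I'll make a small correction and close.

Request:
drive_tool(
  series=[
    [0.3,-1,2,-3,0,0,0],
    [0.5,-1,2,-3,0,0,0],
    [0.8,-1,2,-3,0,0,0],
    [0.8,-1,2,-3,0,0,0],
    [0.8,-1,2,-3,0,0,0],
  ],
  squeeze=25,
)

```text
clock: 2.33
position: [0.5115, -0.2994, 0.3209]
ee_rot: [0.91, 3.005, 0.0]
force: [-0.5, 1.0, -0.4]
width: 0.454
```

Request:
drive_tool(
  series=[
    [0.8,0,0,0,0,0,0],
    [0.8,0,0,0,0,0,0],
    [0.8,0,0,0,0,0,0],
  ],
)

```text
clock: 2.58
position: [0.5114, -0.2992, 0.3199]
ee_rot: [-0.911, -3.007, -0.0]
force: [-1.1, 0.9, -3.6]
width: 0.271
```

```bash
python3 -c "
from g import *
go((.510,-.2995,.158),56.5)
c=viewer.camera('scene'); crop(c['img'],120,180,320,400,3,'pics/a3.png')"
```

```text
t 2.58 tip/grasp now [ 0.5114 -0.2992  0.1609] jaw 56.3 F [-1.1162  0.8944 -3.587 ] w 0.271
SHIFT [ 1.  -1.   2.9] TURN [ 0.    -0.    -0.003] |d| 3.2 q6 -1.96
```

View pics/a3.png

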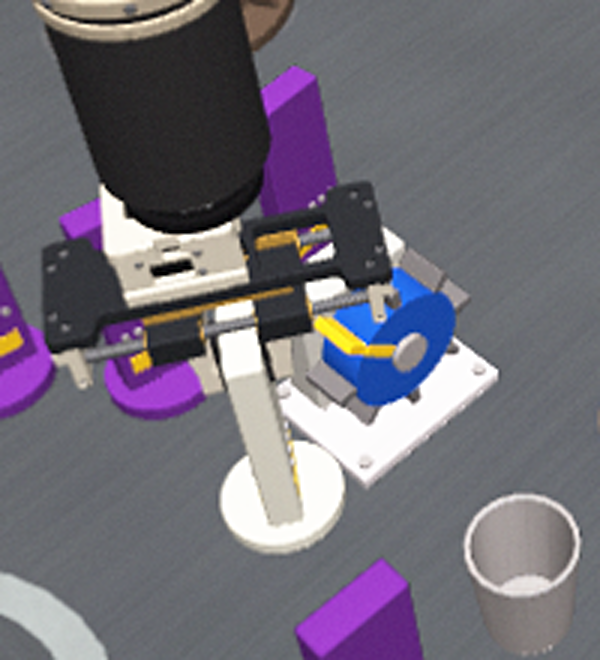

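The opening is 0.271, which is 24 mm, so the plate is held. Now I'll lift.

Request:
drive_tool(
  series=[
    [0.8,0,0,-20,0,0,0],
    [0.8,0,0,-50,0,0,0],
    [0.8,0,0,-80,0,0,0],
    [0.8,0,0,-110,0,0,0],
    [0.8,0,0,-120,0,0,0],
  ],
)

```text
clock: 3.05
position: [0.512, -0.2995, 0.4443]
ee_rot: [0.908, 3.002, -0.001]
force: [-0.5, -0.8, -1.6]
width: 0.273
```

```bash
python3 -c "
from g import *
go((.676,-.068,.28),56.3)
c=viewer.camera('scene'); crop(c['img'],120,130,320,350,3,'pics/a4.png')"
```

```text
t 3.05 tip/grasp now [ 0.512  -0.2995  0.2853] jaw 56.3 F [-0.4714 -0.7918 -1.6036] w 0.273
SHIFT [ -8.1 283.6   5.6] TURN [0.001 0.005 0.   ] |d| 283.8 q6 -1.96
```

View pics/a4.png

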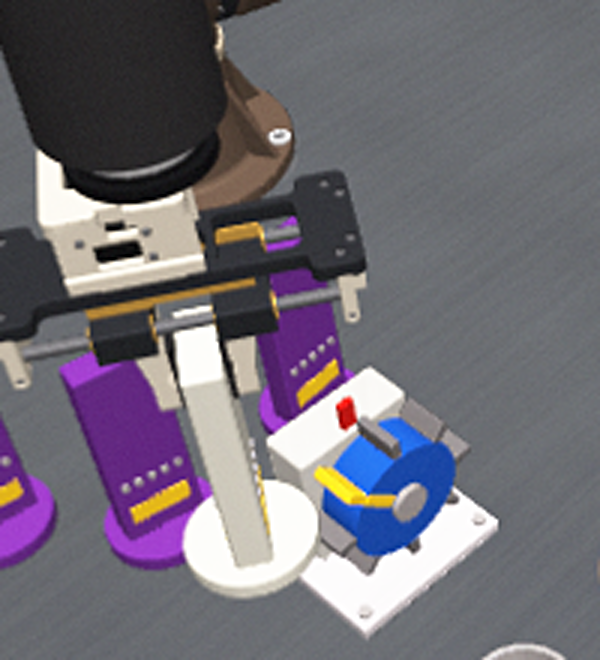

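The stand hangs upright in the gripper. I'll raise it a bit more and bow the path outward around the wheel.

Request:
drive_tool(
  series=[
    [0.8,-15,10,-22,0,0,0],
    [0.8,-27,40,-30,0,0,0],
    [0.8,-30,75,-30,0,0,0],
    [0.8,-30,112,-30,0,0,0],
    [0.8,-28,148,-30,0,0,0],
  ],
)

```text
clock: 3.52
position: [0.6177, -0.1905, 0.4674]
ee_rot: [-0.912, -3.003, -0.0]
force: [-0.1, 0.5, -2.9]
width: 0.273
```

```bash
python3 -c "
from g import *
go((.676,-.068,.28),56.3)"
```

```text
t 3.52 tip/grasp now [ 0.6177 -0.1905  0.3084] jaw 56.2 F [-0.0638  0.5096 -2.9106] w 0.273
SHIFT [ 19.6 134.2  28.3] TURN [-0.001 -0.003 -0.001] |d| 138.6 q6 -2.16
```

Request:
drive_tool(
  series=[
    [0.8,5,33,5,0,0,0],
    [0.8,10,68,12,0,0,0],
    [0.8,15,100,20,0,0,0],
    [0.8,19,128,28,0,0,0],
    [0.8,19,131,28,0,0,0],
  ],
)

```text
clock: 3.93
position: [0.6749, -0.0676, 0.4366]
ee_rot: [-0.905, -3.002, 0.001]
force: [0.1, -0.1, -4.7]
width: 0.274
```

Request:
drive_tool(
  series=[
    [0.8,0,0,0,0,0,0],
    [0.8,0,0,0,0,0,0],
  ],
)

```text
clock: 4.1
position: [0.6737, -0.0718, 0.4399]
ee_rot: [-0.909, -3.004, 0.002]
force: [0.3, -0.2, -2.7]
width: 0.272
```

```bash
python3 -c "
from g import *
go((.676,-.068,.165),56.3)
c=viewer.camera('scene'); cv2.imwrite('pics/a5.png',c['img'])
c,P,hsv=cloud('scene')
S,V=hsv[...,1].astype(int),hsv[...,2].astype(int)
x,y,z=P[...,0],P[...,1],P[...,2]
b=(S<60)&(V>150)&(x>.58)&(x<.76)&(y>-.17)&(y<.03)&(z>.09)
for lo,hi in((.1,.125),(.125,.14),(.14,.16)):
    m=b&(z>lo)&(z<hi);print(lo,m.sum(), P[m].min(0) if m.any() else '',P[m].max(0) if m.any() else '')
"
```

```text
t 4.1 tip/grasp now [ 0.6737 -0.0718  0.2809] jaw 56.3 F [ 0.2558 -0.209  -2.6881] w 0.272
SHIFT [ -0.    4.7 115.9] TURN [-0.002 -0.002  0.001] |d| 116.0 q6 -2.34
0.1 40 [ 0.6607 -0.112   0.119 ] [ 0.7143 -0.0565  0.125 ]
0.125 751 [ 0.6315 -0.1141  0.1251] [ 0.7143 -0.0283  0.14  ]
0.14 82 [ 0.6534 -0.0965  0.1401] [ 0.7029 -0.073   0.1599]
```

View pics/a5.png

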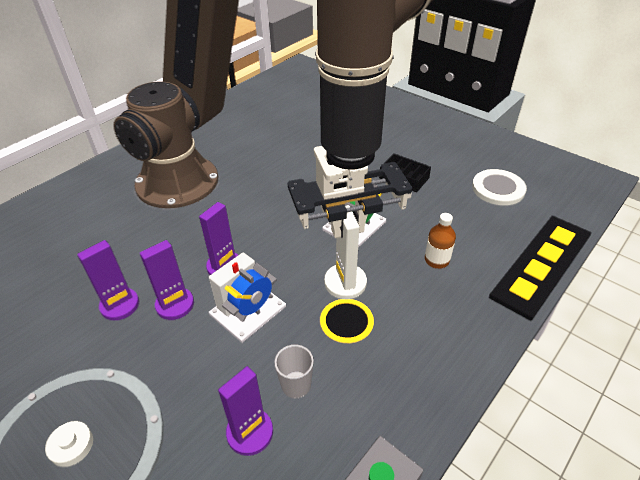

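The foot measures at (0.673,-0.071), against the ring at (0.676-0.677,-0.068). I'll shift about 5 mm along tool y and lower.

Request:
drive_tool(
  series=[
    [0.8,0,5,20,0,0,0],
    [0.8,0,5,50,0,0,0],
    [0.8,0,5,80,0,0,0],
    [0.8,0,5,105,0,0,0],
    [0.8,0,5,111,0,0,0],
  ],
)

```text
clock: 4.62
position: [0.6747, -0.0692, 0.3263]
ee_rot: [-0.912, -3.0, 0.003]
force: [-1.3, -1.0, -5.2]
width: 0.271
```

Request:
drive_tool(
  series=[
    [0.8,0,0,0,0,0,0],
    [0.8,0,0,0,0,0,0],
  ],
)

```text
clock: 4.78
position: [0.677, -0.0688, 0.3323]
ee_rot: [0.911, 3.005, -0.0]
force: [-0.1, -0.0, -1.6]
width: 0.273
```

```bash
cat > st.py <<'E'
from g import *
def stand(n,z0=.008,z1=.035):
    c,P,hsv=cloud(n)
    S,V=hsv[...,1].astype(int),hsv[...,2].astype(int)
    x,y,z=P[...,0],P[...,1],P[...,2]
    b=(S<60)&(V>150)&(x>.58)&(x<.76)&(y>-.17)&(y<.03)
    m=b&(z>z0)&(z<z1);q=P[m]
    if m.any(): print(n,m.sum(),"foot ctr",(q[:,:2].min(0)+q[:,:2].max(0))/2,"ext",q[:,:2].max(0)-q[:,:2].min(0),"z med",np.median(q[:,2]))
    return c,P
E
python3 -c "
from st import *
go((.676,-.068,.161),56.3)
c,P=stand('scene'); crop(c['img'],260,180,430,360,4,'pics/a6.png')
"
```

```text
t 4.78 tip/grasp now [ 0.677  -0.0688  0.1733] jaw 56.3 F [-0.0667 -0.042  -1.6081] w 0.273
SHIFT [ 1.2  0.1 12.3] TURN [ 0.     0.001 -0.001] |d| 12.4 q6 -2.34
scene 705 foot ctr [ 0.6773 -0.0671] ext [0.0835 0.0857] z med 0.025255311539825742
```

View pics/a6.png

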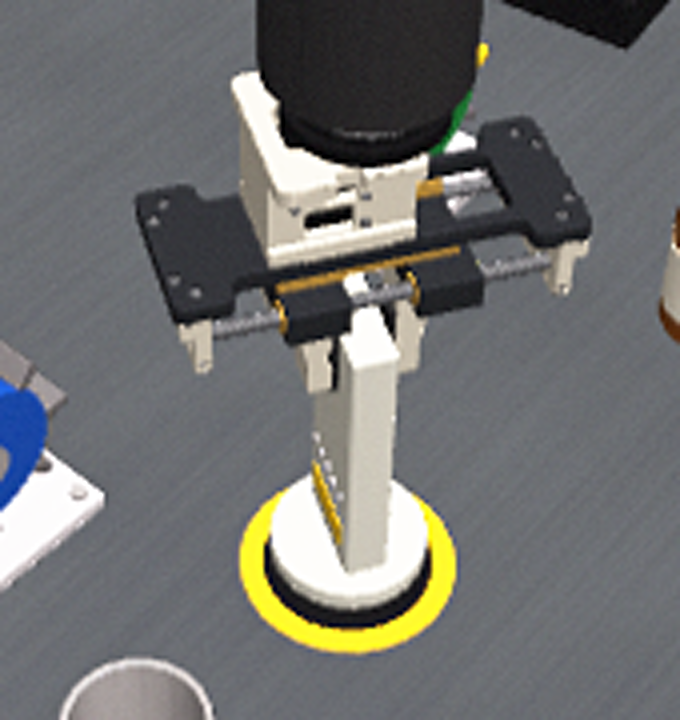

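The foot is about 12 mm above the deck, at (0.677,-0.067) against the ring centre (0.677,-0.068). Now I'll set it down.

Request:
drive_tool(
  series=[
    [0.8,0,0,5,0,0,0],
    [0.8,0,0,9,0,0,0],
    [0.8,0,0,11,0,0,0],
    [0.8,0,0,12,0,0,0],
    [0.8,0,0,12,0,0,0],
  ],
)

```text
clock: 5.25
position: [0.6766, -0.0679, 0.3201]
ee_rot: [0.91, 3.006, 0.0]
force: [-2.0, 0.4, 3.5]
width: 0.272
```

Request:
drive_tool(
  series=[
    [0.8,0,0,0.5,0,0,0],
    [0.8,0,0,1,0,0,0],
  ],
)

```text
clock: 5.42
position: [0.6767, -0.0679, 0.3201]
ee_rot: [0.909, 3.005, 0.0]
force: [-6.1, 1.8, 12.7]
width: 0.277
```

```bash
python3 -c "
from st import *
go((.676,-.068,.161),56.3)
c,P=stand('scene',.006,.03)
"
```

```text
t 5.42 tip/grasp now [ 0.6767 -0.0679  0.1611] jaw 56.3 F [-6.0544  1.8054 12.6534] w 0.277
SHIFT [ 0.5 -0.4  0.1] TURN [0.001 0.002 0.001] |d| 0.7 q6 -2.34
scene 671 foot ctr [ 0.6774 -0.0667] ext [0.0824 0.0848] z med 0.013433601484952429
```

The foot is on the deck (contact force rose to 12 N). I'll ease up 1 mm, open, then retract.

Request:
drive_tool(
  series=[
    [0.8,0,0,-1,0,0,0],
    [0.2,0,0,-1,0,0,0],
    [0.2,0,0,-1,0,0,0],
    [0.2,0,0,-1,0,0,0],
    [0.2,0,0,-1,0,0,0],
  ],
)

```text
clock: 5.88
position: [0.6767, -0.068, 0.3188]
ee_rot: [0.911, 3.007, -0.0]
force: [-0.2, 0.1, -0.5]
width: 0.514
```

Request:
drive_tool(
  series=[
    [0.2,0,0,-10,0,0,0],
    [0.2,0,0,-35,0,0,0],
    [0.2,0,0,-65,0,0,0],
    [0.2,0,0,-95,0,0,0],
    [0.2,0,0,-110,0,0,0],
  ],
)

```text
clock: 6.3
position: [0.677, -0.0682, 0.4341]
ee_rot: [0.909, 3.002, 0.002]
force: [-0.5, 0.4, 1.8]
width: 0.796
```

```bash
python3 -c "
from st import *
go((.51,.235,.2),180,.178)
for n in('scene','top'):
    c,P=stand(n,.006,.02)
    q=P[(P[...,2]>.172)&(P[...,2]<.186)&(abs(P[...,0]-.677)<.05)&(abs(P[...,1]+.067)<.05)]
    if len(q)>9: print(n,cv2.minAreaRect(q[:,:2].astype(np.float32)),np.median(q[:,2]))
    crop(c['img'],250,100,450,360,3,'pics/b_'+n+'.png')
"
```

```text
t 6.3 tip/grasp now [ 0.677  -0.0682  0.2561] jaw 56.3 F [-0.4952  0.3662  1.8264] w 0.796
SHIFT [307.4 159.6  55.1] TURN [0.005 0.003 0.983] |d| 350.7 q6 -2.34
scene 635 foot ctr [ 0.6769 -0.0664] ext [0.0834 0.0854] z med 0.013149344645729366
scene ((0.676438570022583, -0.06662186980247498), (0.024078991264104843, 0.06114877387881279), 55.8072509765625) 0.17861086132796766
top 560 foot ctr [ 0.6739 -0.0666] ext [0.0823 0.0818] z med 0.012645092318024687
top ((0.6734225749969482, -0.06548601388931274), (0.023870021104812622, 0.05735008418560028), 55.81989669799805) 0.1784408529956089
```

View pics/b_scene.png

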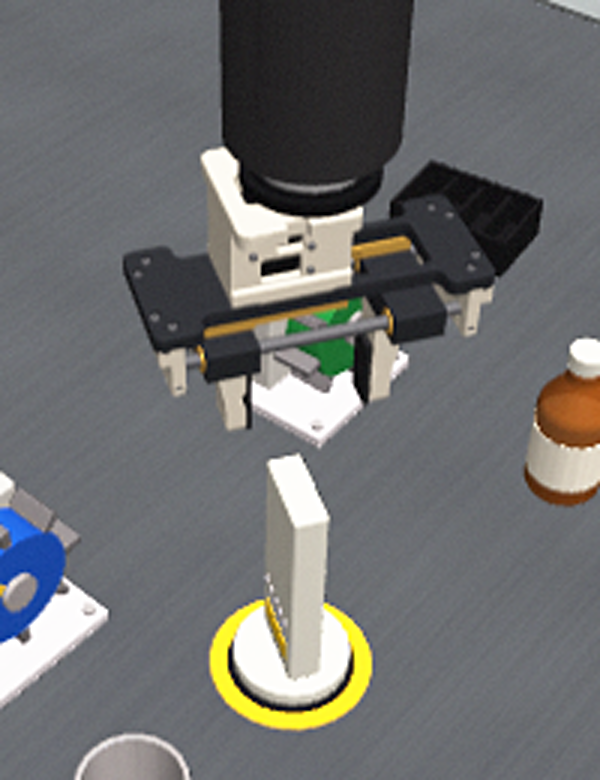

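The stand is on its mark, off by about 2 mm or less, upright and free of the gripper. Next is the green wheel, with the jaws closed and aligned along world x so the fingers can act as a pusher.

```bash
cat > k.py <<'E'
from h import *
np.set_printoptions(precision=4,suppress=True)
def go(p,j,ahead=.178):
    o=monitor.get_obs(); R0=R.from_rotvec(o["ee_rot"])
    a0=R0.apply([0,1,0]); h=np.degrees(np.arctan2(a0[1],a0[0]))
    dj=(j-h+180)%360-180
    a=np.deg2rad(j); yv=np.array([np.cos(a),np.sin(a),0]); zv=np.array([0,0,-1.]); xv=np.cross(yv,zv)
    Rt=R.from_matrix(np.stack([xv,yv,zv],1)); d=(R0.inv()*Rt).as_rotvec()
    sh=R0.inv().apply(np.array(p)+[0,0,ahead]-o["position"])*1000
    print("t",round(o["clock"],2),"tip",o["position"]-[0,0,ahead],"jaw",round(h,1),"F",o["force"],"w",round(o["width"],3),"SHIFT",sh.round(1),"TURN",d.round(3),"q6",o["qpos"][5].round(2))
E
python3 -c "
from k import *
go((.532,.245,.2),180)"
```

```text
t 6.4 tip [ 0.6771 -0.0682  0.256 ] jaw 56.3 F [1.2562 0.7011 0.2687] w 0.8 SHIFT [294.8 179.9  55. ] TURN [-0.004  0.008 -2.159] q6 -2.34
```

Request:
drive_tool(
  series=[
    [1,18,11,0,0,0,-0.12],
    [1,36,22,0,0,0,-0.24],
    [1,54,33,0,0,0,-0.36],
    [1,72,44,0,0,0,-0.48],
    [1,90,55,0,0,0,-0.6],
  ],
)

```text
clock: 6.82
position: [0.6316, 0.0284, 0.4286]
ee_rot: [0.027, -3.141, 0.0]
force: [0.3, -0.1, -0.2]
width: 0.484
```

```bash
python3 -c "
from k import *
go((.532,.245,.2),180)"
```

```text
t 6.82 tip [0.6316 0.0284 0.2506] jaw 91.0 F [ 0.3186 -0.1401 -0.2448] w 0.484 SHIFT [ 95.8 218.3  50.6] TURN [ 0.    -0.001 -1.553] q6 -1.91
```

Request:
drive_tool(
  series=[
    [1,8,17,0,0,0,-0.12],
    [1,16,34,0,0,0,-0.24],
    [1,24,51,0,0,0,-0.36],
    [1,32,70,0,0,0,-0.48],
    [1,40,90,0,0,0,-0.6],
  ],
)

```text
clock: 7.23
position: [0.5905, 0.1178, 0.4288]
ee_rot: [0.954, -2.993, 0.0]
force: [0.2, 1.0, -0.5]
width: 0.101
```

```bash
python3 -c "
from k import *
go((.532,.245,.2),180)"
```

```text
t 7.23 tip [0.5905 0.1178 0.2508] jaw 125.4 F [ 0.2042  0.9984 -0.4553] w 0.101 SHIFT [-25.9 137.6  50.8] TURN [ 0.    -0.    -0.953] q6 -1.47
```

Request:
drive_tool(
  series=[
    [1,-3,17,5,0,0,-0.12],
    [1,-6,34,10,0,0,-0.24],
    [1,-10,55,15,0,0,-0.36],
    [1,-14,75,20,0,0,-0.48],
    [1,-18,95,25,0,0,-0.6],
  ],
)

```text
clock: 7.65
position: [0.5507, 0.2061, 0.4036]
ee_rot: [1.796, -2.577, -0.0]
force: [-0.3, 0.4, 0.7]
width: 0.005
```

```bash
python3 -c "
from k import *
go((.532,.245,.2),180)"
```

```text
t 7.65 tip [0.5507 0.2061 0.2256] jaw 159.8 F [-0.3315  0.3725  0.721 ] w 0.005 SHIFT [-30.1  31.   25.6] TURN [ 0.    -0.    -0.353] q6 -1.04
```

Request:
drive_tool(
  series=[
    [1,-10,10,5,0,0,-0.12],
    [1,-20,20,15,0,0,-0.24],
    [1,-30,31,25,0,0,-0.353],
    [1,-30,31,25,0,0,-0.353],
    [1,-30,31,25,0,0,-0.353],
  ],
)

```text
clock: 8.07
position: [0.5325, 0.2447, 0.3784]
ee_rot: [2.213, -2.228, -0.0]
force: [0.1, -1.1, -0.3]
width: 0.005
```

```bash
python3 -c "
from k import *
go((.532,.235,.125),180)
c=viewer.camera('scene'); crop(c['img'],280,80,460,280,4,'pics/d1.png')"
```

```text
t 8.07 tip [0.5325 0.2447 0.2004] jaw 179.6 F [ 0.1326 -1.0888 -0.2768] w 0.005 SHIFT [ 9.6  0.3 75.4] TURN [ 0.001 -0.001 -0.007] q6 -0.77
```

View pics/d1.png

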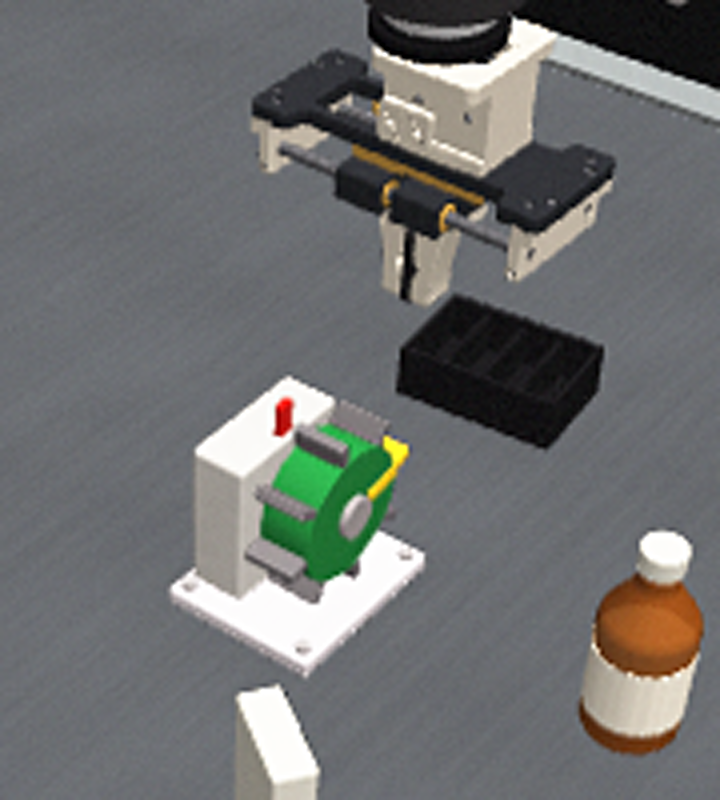

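The closed fingers are above the deck on the +y side of the green wheel. Tool +x is world -y, which is the pushing direction. I'll lower just outside the grey ridge that leads the yellow one.

Request:
drive_tool(
  series=[
    [1,2,0,30,0,0,0],
    [1,4,0,60,0,0,0],
    [1,4,0,80,0,0,0],
    [1,4,0,80,0,0,0],
  ],
)

```text
clock: 8.45
position: [0.532, 0.2386, 0.2953]
ee_rot: [2.206, -2.228, -0.002]
force: [-0.5, 0.3, -1.8]
width: 0.005
```

```bash
python3 -c "
from k import *
go((.532,.191,.131),180)
c=viewer.camera('scene'); crop(c['img'],280,80,460,280,4,'pics/d2.png')"
```

```text
t 8.45 tip [0.532  0.2386 0.1173] jaw 179.4 F [-0.48    0.311  -1.7675] w 0.005 SHIFT [ 47.7  -0.4 -13.6] TURN [ 0.005 -0.004 -0.01 ] q6 -0.77
```

View pics/d2.png

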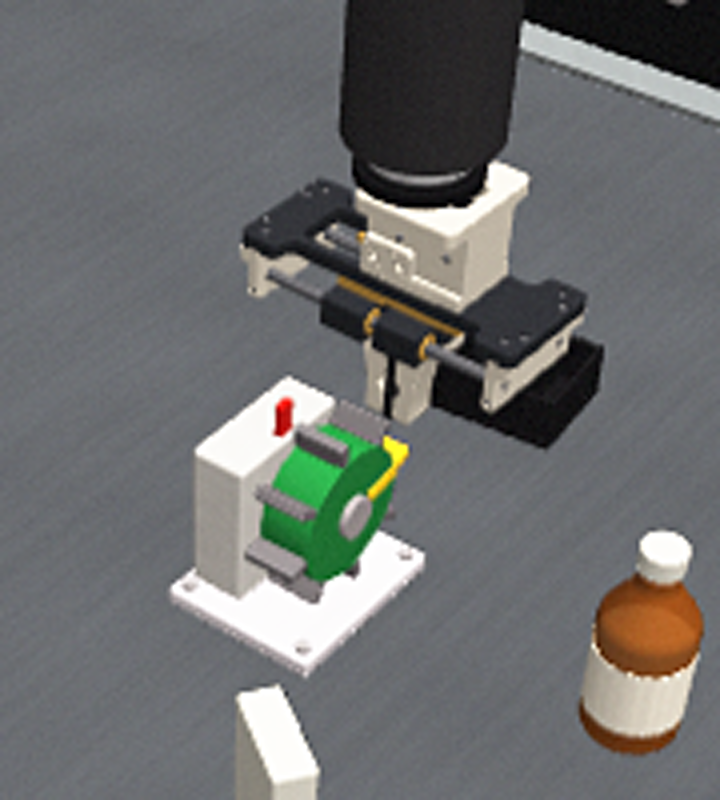

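Request:
drive_tool(
  series=[
    [1,12,0,-3,0,0,0],
    [1,22,0,-6,0,0,0],
    [1,32,0,-9,0,0,0],
    [1,40,0,-12,0,0,0],
    [1,48,0,-14,0,0,0],
  ],
)

```text
clock: 8.92
position: [0.5333, 0.1923, 0.3168]
ee_rot: [-2.21, 2.223, -0.001]
force: [0.3, 3.1, 1.3]
width: 0.003
```

```bash
python3 -c "
from k import *
from m import meas
go((.532,.191,.131),180)
D=meas(('scene',),('green',)); c=D[0][1]; crop(c['img'],280,80,460,280,4,'pics/d3.png')"
```

```text
t 8.92 tip [0.5333 0.1923 0.1388] jaw 179.6 F [0.2673 3.0508 1.3453] w 0.003 SHIFT [1.4 1.4 7.7] TURN [-0.005  0.004 -0.006] q6 -0.7
scene green ridge 27 ang mid 0.542 mean 0.779 bar 22 0.871 grey mod45 0.031 108 Xrange (np.float64(0.02663274432479057), np.float64(0.043357047981370966))
```

View pics/d3.png

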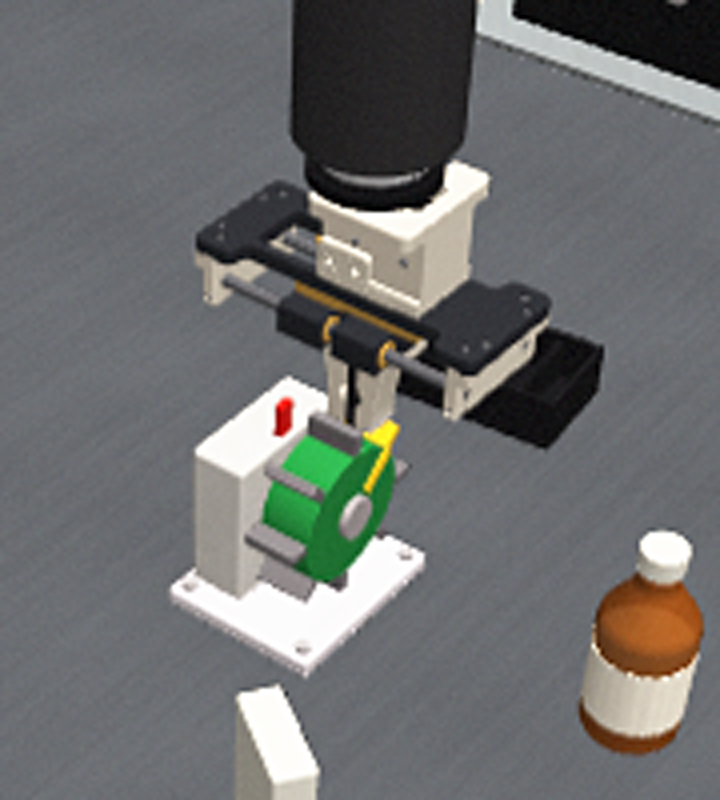

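The green yellow ridge is now near 0.85 rad, and the leading grey ridge is near the top. I'll lift, back off outside the yellow ridge, and push again.

Request:
drive_tool(
  series=[
    [1,-3,0,-15,0,0,0],
    [1,-15,0,-28,0,0,0],
    [1,-40,0,-28,0,0,0],
    [1,-58,0,-20,0,0,0],
    [1,-60,0,-5,0,0,0],
  ],
)

```text
clock: 9.38
position: [0.5337, 0.2547, 0.3197]
ee_rot: [-2.212, 2.223, -0.001]
force: [0.3, 0.4, -0.2]
width: 0.004
```

Request:
drive_tool(
  series=[
    [1,0,0,15,0,0,0],
    [1,0,0,25,0,0,0],
    [1,0,0,25,0,0,0],
  ],
)

```text
clock: 9.63
position: [0.5321, 0.2518, 0.2901]
ee_rot: [2.211, -2.225, -0.001]
force: [-0.2, 0.0, -0.6]
width: 0.002
```

```bash
python3 -c "
from k import *
from m import meas
go((.532,.191,.131),180)
D=meas(('scene',),('green',)); c=D[0][1]; crop(c['img'],280,80,460,280,4,'pics/d4.png')"
```

```text
t 9.63 tip [0.5321 0.2518 0.1121] jaw 179.6 F [-0.1569  0.0236 -0.6075] w 0.002 SHIFT [ 60.8  -0.2 -18.7] TURN [ 0.004 -0.003 -0.006] q6 -0.78
scene green ridge 76 ang mid 0.472 mean 0.743 bar 22 0.807 grey mod45 0.000 99 Xrange (np.float64(0.003337368174437305), np.float64(0.04025552475783867))
```

View pics/d4.png

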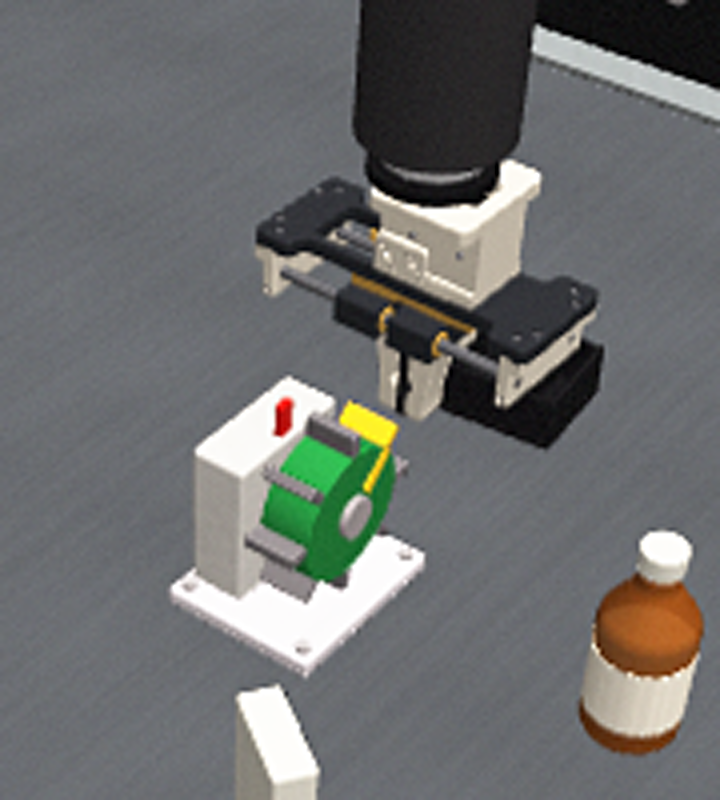

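Yellow is now at about 0.78 rad, and the fingers stand outside it with the tip about 8 mm below the ridge corner. I'll push it to the top in two calls.

Request:
drive_tool(
  series=[
    [1,12,0,0,0,0,0],
    [1,20,0,-2,0,0,0],
    [1,28,0,-6,0,0,0],
    [1,36,0,-10,0,0,0],
    [1,44,0,-13,0,0,0],
  ],
)

```text
clock: 10.1
position: [0.5335, 0.2094, 0.3094]
ee_rot: [-2.21, 2.222, 0.0]
force: [-0.6, 7.3, 8.1]
width: 0.006
```

Request:
drive_tool(
  series=[
    [1,6,0,-3,0,0,0],
    [1,11,0,-5,0,0,0],
    [1,15,0,-5,0,0,0],
    [1,17,0,-5,0,0,0],
    [1,17,0,-5,0,0,0],
  ],
)

```text
clock: 10.52
position: [0.5324, 0.1906, 0.3109]
ee_rot: [2.214, -2.229, -0.0]
force: [1.0, -0.4, 0.7]
width: 0.007
```

```bash
python3 -c "
from k import *
from m import meas
go((.532,.191,.131),180)
D=meas(('scene','top'),('green',)); c=D[0][1]; crop(c['img'],280,80,460,280,4,'pics/d5.png')"
```

```text
t 10.52 tip [0.5324 0.1906 0.1329] jaw 179.6 F [ 1.0247 -0.4478  0.7044] w 0.007 SHIFT [-0.4  0.4  1.9] TURN [ 0.    -0.    -0.007] q6 -0.7
scene green ridge 80 ang mid -0.025 mean -0.054 bar 21 -0.010 grey mod45 -0.017 52 Xrange (np.float64(0.004049131607877898), np.float64(0.04053907259886569))
top green ridge 0 ang mid nan mean nan bar 0 nan grey mod45 0.017 77 Xrange None
```

View pics/d5.png

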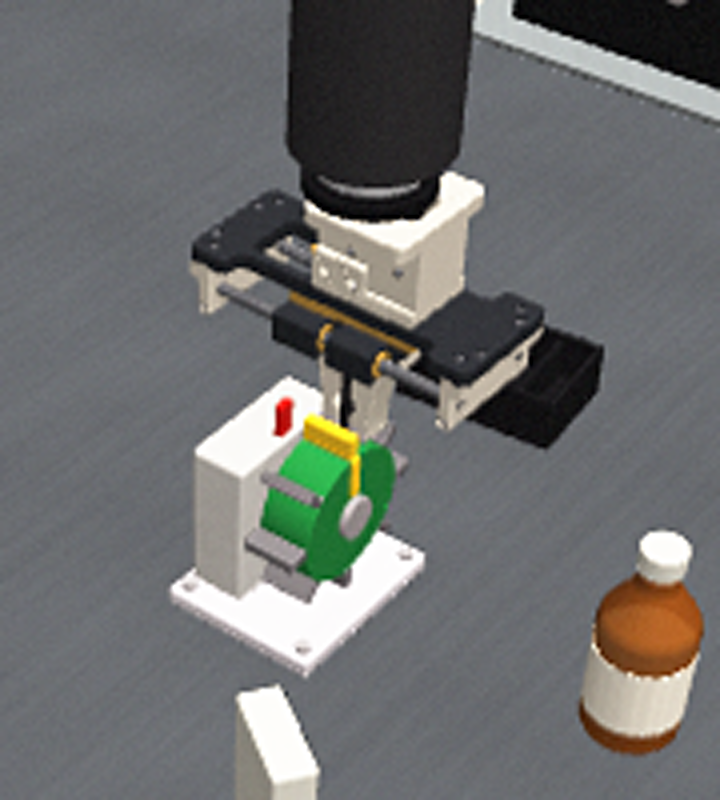

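Green is at the top (bar -0.01 rad). I'll back the fingers off, lift, and travel to the blue wheel's -y side.

Request:
drive_tool(
  series=[
    [1,-4,0,-3,0,0,0],
    [1,-6,0,-25,0,0,0],
    [1,-6,0,-55,0,0,0],
    [1,-6,1,-75,0,0,0],
    [1,20,4,-80,0,0,0],
  ],
)

```text
clock: 11.03
position: [0.5296, 0.1741, 0.3941]
ee_rot: [-2.215, 2.222, -0.003]
force: [1.7, -0.4, 0.3]
width: 0.003
```

Request:
drive_tool(
  series=[
    [1,35,0,0,0,0,0],
    [1,74,0,0,0,0,0],
    [1,113,0,0,0,0,0],
    [1,152,0,0,0,0,0],
    [1,190,0,0,0,0,0],
  ],
)

```text
clock: 11.45
position: [0.5266, -0.0202, 0.3907]
ee_rot: [2.214, -2.226, -0.001]
force: [1.2, 0.5, -0.9]
width: -0.001
```

```bash
python3 -c "
from k import *
go((.520,-.262,.2),180)"
```

```text
t 11.45 tip [ 0.5266 -0.0202  0.2127] jaw 179.7 F [ 1.2088  0.4651 -0.8604] w -0.001 SHIFT [241.8   5.3  12.8] TURN [ 0.002 -0.001 -0.005] q6 -0.34
```

Request:
drive_tool(
  series=[
    [1,38,1,0,0,0,0],
    [1,77,2,0,0,0,0],
    [1,116,3,0,0,0,0],
    [1,155,4,0,0,0,0],
    [1,194,5,0,0,0,0],
  ],
)

```text
clock: 11.87
position: [0.5205, -0.2142, 0.3906]
ee_rot: [2.214, -2.227, -0.002]
force: [0.7, 1.0, -0.9]
width: 0.006
```

Request:
drive_tool(
  series=[
    [1,30,0,0,0,0,0],
    [1,48,0,5,0,0,0],
    [1,48,0,10,0,0,0],
    [1,48,0,10,0,0,0],
  ],
)

```text
clock: 12.2
position: [0.5201, -0.2613, 0.379]
ee_rot: [2.211, -2.229, -0.005]
force: [-0.3, -0.0, 0.2]
width: 0.002
```

```bash
python3 -c "
from k import *
from m import meas
go((.520,-.262,.107),180)
D=meas(('scene','top'),); c=D[0][1]; crop(c['img'],150,150,350,370,3,'pics/e1.png')"
```

```text
t 12.2 tip [ 0.5201 -0.2613  0.201 ] jaw 179.5 F [-0.2505 -0.0322  0.2286] w 0.002 SHIFT [ 0.8 -0.2 94. ] TURN [ 0.004  0.001 -0.008] q6 0.12
scene blue ridge 95 ang mid 0.892 mean 0.826 bar 33 0.920 grey mod45 0.108 111 Xrange (np.float64(0.000891382703457344), np.float64(0.03811159616116133))
scene green ridge 79 ang mid -0.036 mean -0.047 bar 19 0.023 grey mod45 -0.046 97 Xrange (np.float64(0.003575499872086829), np.float64(0.03984129526209135))
top blue ridge 0 ang mid nan mean nan bar 0 nan grey mod45 nan 0 Xrange None
top green ridge 62 ang mid -0.031 mean -0.033 bar 2 0.136 grey mod45 -0.030 172 Xrange (np.float64(0.0008535108128154834), np.float64(0.035472624467961955))
```

View pics/e1.png

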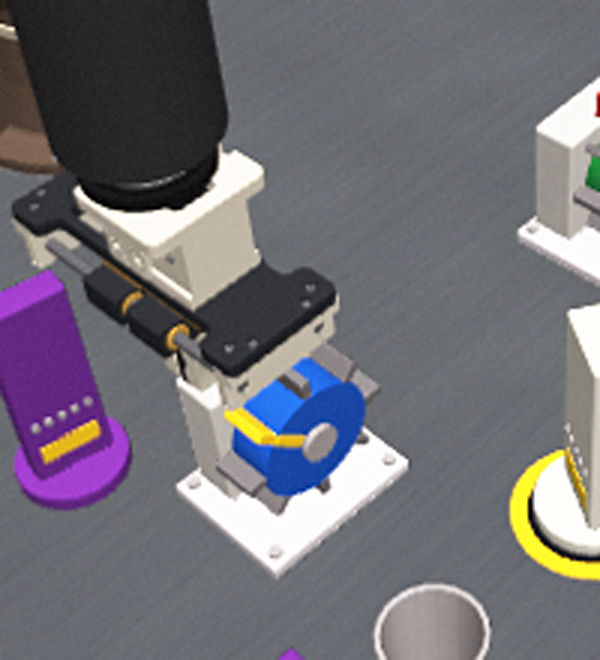

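Green is holding at about -0.03 rad and blue reads about 0.88 rad. I'll check the clearance to the purple look-alike, then lower outside the blue yellow ridge.

```bash
python3 -c "
from h import *
c,P,hsv=cloud('scene'); H,S=hsv[...,0],hsv[...,1]
m=(H>125)&(H<155)&(S>100)&(P[...,2]>.15)&(P[...,2]<.19)&(P[...,0]<.5)
q=P[m]; print(q[:,0].max(), q[q[:,0]>q[:,0].max()-.02].mean(0), q[abs(q[:,1]+.26)<.06].max(0) if (abs(q[:,1]+.26)<.06).any() else None)"
```

```text
0.49354901514556315 [0.49354902 0.90283107 0.16812112] [ 0.37855083 -0.25269229  0.18242698]
```

Request:
drive_tool(
  series=[
    [1,1,0,30,0,0,0],
    [1,1,0,60,0,0,0],
    [1,1,0,85,0,0,0],
    [1,1,0,92,0,0,0],
    [1,1,0,92,0,0,0],
  ],
)

```text
clock: 12.77
position: [0.5205, -0.2606, 0.2875]
ee_rot: [2.215, -2.225, -0.005]
force: [0.4, -0.6, 0.4]
width: 0.005
```

```bash
python3 -c "
from k import *
from m import meas
go((.520,-.202,.131),180)
D=meas(('scene',),('blue',)); c=D[0][1]; crop(c['img'],150,150,350,370,3,'pics/e2.png')"
```

```text
t 12.77 tip [ 0.5205 -0.2606  0.1095] jaw 179.7 F [ 0.3515 -0.6211  0.3714] w 0.005 SHIFT [-58.6   0.9 -21.5] TURN [ 0.004  0.001 -0.005] q6 0.12
scene blue ridge 0 ang mid nan mean nan bar 0 nan grey mod45 0.101 96 Xrange None
```

View pics/e2.png

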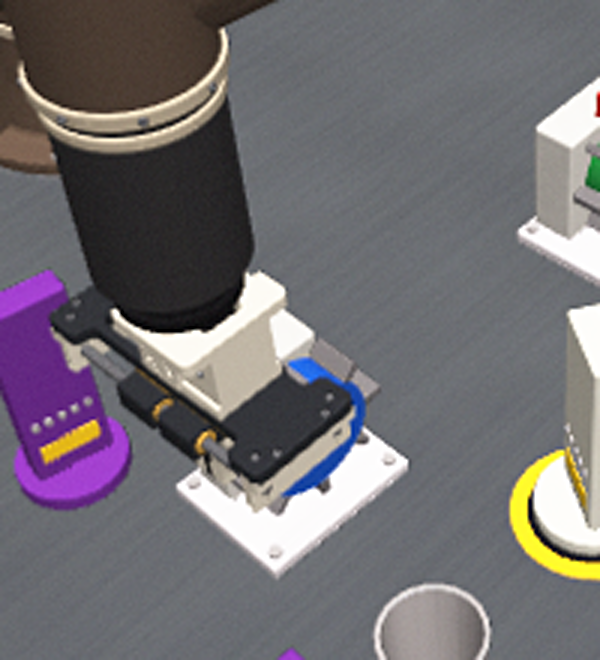

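The fingers are down outside the ridge. Pushing now toward +y, which is tool -x, and rising along the arc.

Request:
drive_tool(
  series=[
    [1,-10,0,3,0,0,0],
    [1,-16,0,1,0,0,0],
    [1,-22,0,-3,0,0,0],
    [1,-29,0,-8,0,0,0],
    [1,-36,0,-12,0,0,0],
  ],
)

```text
clock: 13.23
position: [0.5221, -0.2258, 0.3043]
ee_rot: [-2.215, 2.226, -0.008]
force: [0.2, -4.4, 2.1]
width: 0.007
```

Request:
drive_tool(
  series=[
    [1,-7,0,-4,0,0,0],
    [1,-13,0,-8,0,0,0],
    [1,-19,0,-9,0,0,0],
    [1,-22,0,-9,0,0,0],
    [1,-22,0,-9,0,0,0],
  ],
)

```text
clock: 13.65
position: [0.5212, -0.2028, 0.3102]
ee_rot: [-2.215, 2.227, -0.0]
force: [0.4, -0.5, -0.7]
width: 0.002
```

```bash
python3 -c "
from k import *
from m import meas
go((.520,-.202,.131),180)
D=meas(('scene',),('blue',)); c=D[0][1]; crop(c['img'],150,150,350,370,3,'pics/e3.png')"
```

```text
t 13.65 tip [ 0.5212 -0.2028  0.1322] jaw 179.7 F [ 0.4366 -0.4783 -0.6804] w 0.002 SHIFT [-0.8  1.2  1.2] TURN [-0.     0.    -0.005] q6 0.02
scene blue ridge 0 ang mid nan mean nan bar 9 0.137 grey mod45 -0.053 72 Xrange None
```

View pics/e3.png

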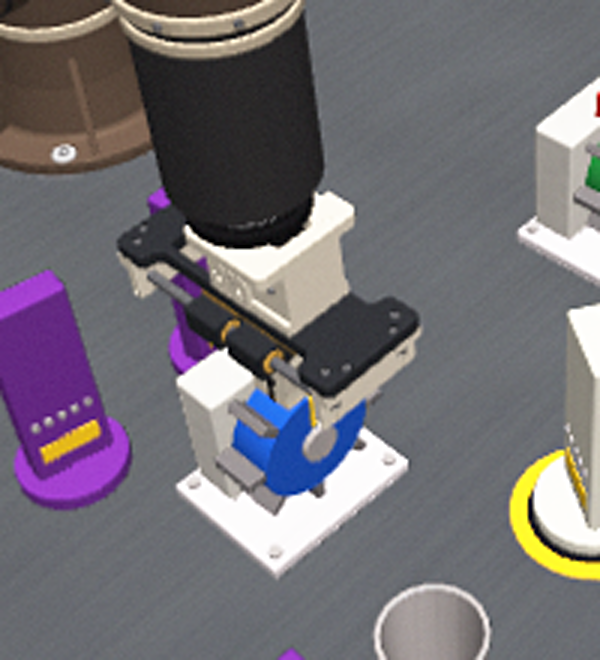

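The blue ridge looks near the top. I'll back off, lift clear and measure without the hand in view.

Request:
drive_tool(
  series=[
    [1,4,0,-3,0,0,0],
    [1,6,0,-25,0,0,0],
    [1,6,0,-55,0,0,0],
    [1,20,0,-85,0,0,0],
    [1,50,0,-90,0,0,0],
  ],
)

```text
clock: 14.12
position: [0.5219, -0.2532, 0.4055]
ee_rot: [-2.216, 2.222, -0.009]
force: [1.4, -1.9, 1.7]
width: 0.007
```

Request:
drive_tool(
  series=[
    [1,38,10,0,0,0,0],
    [1,76,20,0,0,0,0],
    [1,110,30,0,0,0,0],
    [1,110,30,0,0,0,0],
  ],
)

```text
clock: 14.45
position: [0.4882, -0.3682, 0.399]
ee_rot: [2.209, -2.232, -0.003]
force: [1.3, 1.3, 0.1]
width: 0.003
```

```bash
python3 -c "
from k import *
from m import meas
from st import stand
go((.520,-.202,.131),180)
D=meas(); c=D[0][1]; crop(c['img'],180,150,410,370,3,'pics/f1.png'); crop(D[1][1]['img'],180,100,480,300,2.6,'pics/f2.png')
for n in('scene','top'): stand(n,.006,.02)"
```

```text
t 14.45 tip [ 0.4882 -0.3682  0.221 ] jaw 179.4 F [1.2659 1.2599 0.1311] w 0.003 SHIFT [-166.5  -30.3   90. ] TURN [ 0.002  0.    -0.01 ] q6 0.32
scene blue ridge 95 ang mid -0.006 mean 0.017 bar 31 0.038 grey mod45 -0.010 132 Xrange (np.float64(0.0023546574093081807), np.float64(0.038537744983751065))
scene green ridge 82 ang mid -0.043 mean -0.052 bar 24 0.021 grey mod45 -0.059 104 Xrange (np.float64(0.004849443084621985), np.float64(0.03964532793252684))
top blue ridge 64 ang mid -0.042 mean -0.045 bar 0 nan grey mod45 -0.029 166 Xrange (np.float64(0.0007841857829644638), np.float64(0.03410492249092534))
top green ridge 62 ang mid -0.034 mean -0.033 bar 7 0.136 grey mod45 -0.029 176 Xrange (np.float64(0.0009419413927483911), np.float64(0.035473281837524406))
scene 640 foot ctr [ 0.6775 -0.0671] ext [0.0827 0.0846] z med 0.013083334712292394
top 556 foot ctr [ 0.6743 -0.0666] ext [0.0822 0.0819] z med 0.012657674009307507
```

View pics/f1.png

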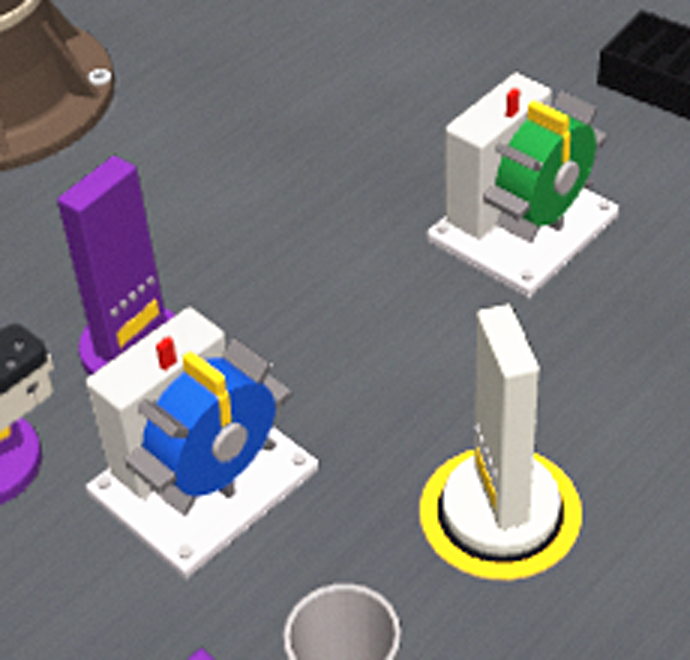

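View pics/f2.png

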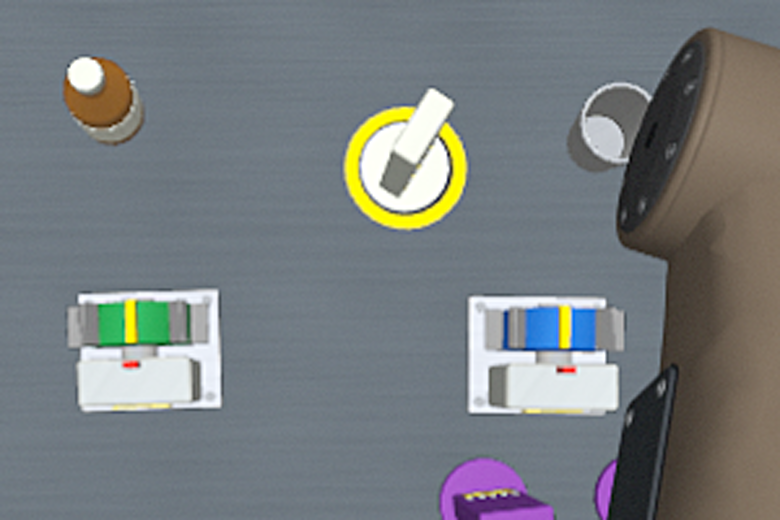

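Both yellow ridges line up with the red fins, and the stand is centred in its ring. As a last check I'll compare each ridge with its fin directly within one picture, and make sure the hand is clear and still.

```bash
python3 -c "
from h import *
for n in('scene','top'):
  c,P,hsv=cloud(n); H,S,V=[hsv[...,i].astype(int) for i in range(3)]; x,y,z=P[...,0],P[...,1],P[...,2]
  for nm,cx,cy in(('blue',.495,-.188),('green',.507,.177)):
    b=(abs(y-cy)<.03)&(x>cx-.03)&(x<cx+.045)
    r=P[b&((H<8)|(H>172))&(S>130)&(z>.12)]; q=P[b&(H>20)&(H<35)&(S>130)&(z>.133)]
    mid=lambda a:(a[:,1].min()+a[:,1].max())/2
    print(n,nm,'fin y %.4f'%mid(r),'ridge y %.4f'%mid(q),'ang~ %.3f'%((mid(q)-mid(r))/.061), len(r),len(q))
o=monitor.get_obs(); print(o['clock'],o['joint_vel'].round(3),o['force'].round(2))
"
```

```text
scene blue fin y -0.1888 ridge y -0.1867 ang~ 0.035 49 71
scene green fin y 0.1753 ridge y 0.1758 ang~ 0.007 30 55
top blue fin y -0.1863 ridge y -0.1847 ang~ 0.027 7 51
top green fin y 0.1763 ridge y 0.1750 ang~ -0.020 10 62
14.75 [ 0.01  -0.002  0.001  0.002  0.002  0.003] [-0.34 -0.68 -0.59]
```

Every ridge-to-fin offset is within 2.1 mm (0.035 rad), so I'm handing in.

```bash
python3 -c "
from rig import close_job
print(close_job())"
```

```text
the job is handed in; nothing more can be done
None
```

The job is handed in, finished by about 15 s on the robot's clock (the limit is 72 s). My last checks found everything within the limits, but the system reported no verdict.

- **Stand:** I gripped the white stand, carried it over and set it down on the yellow-ringed mark before touching either wheel. In the last check it was still there, upright, with its foot centre about 1 to 2 mm from the ring centre in both cameras.
- **Green wheel:** I rolled it up in two pushes, first on the leading grey ridge, then on the yellow one. Direct ridge-to-fin readings were 0.01 rad (scene camera) and -0.02 rad (top camera).
- **Blue wheel:** I rolled it up in one push on the yellow ridge. The same readings were about 0.03 rad in both cameras, with the ridge roughly 2 mm past the fin towards +y.
- **Disagreements:** The two cameras differ by about 3 mm in x. Angles measured about my estimated wheel centres ranged from -0.06 to +0.04 rad, with one 0.14 rad outlier from only 7 pixels that I discounted. Apart from that outlier, all readings are inside the ±0.12 rad limit.
- **Bystanders and arm:** The bottle, cup and carrier looked undisturbed in the pictures, and I never went near them on purpose. I did not measure their positions again at the end. The arm was clear of everything and nearly still at hand-in.

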